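# Replace the empty wine sample in the tasting rack

### The arm

A 6-joint arm with a two-finger parallel gripper is mounted at the origin on the work surface. World frame = base frame: x ahead of the robot, y to its left, z up, the work surface at z = 0. Lengths are in mm, angles in rad, forces in N, time in s.
With the tool pointing down it reaches from about 275 to 750 mm from the base axis. Payload 10.2 kg.
Tool frame: the origin (TCP) lies on the centre line of the jaws, within the pads' length; the fingertips stand 25 mm ahead of it and the grasp point (between the pads) lies 6 mm ahead of it (tip_extent is the distance from the TCP to the fingertips, in mm); z points along the fingers, y is the line along which they close (so a half turn about z gives the same grasp; the last joint's range is limited). The gripper opens to 85 mm and grips with 20 to 120 N. Pads are 22 mm wide; open, the fingers measure 114 mm over their backs; the gripper's body (76 mm by 85 mm) begins 54 mm behind the grasp point. The pads swing forward as they close: fully open they stand 13 mm farther back than shut.
Start: joints at [0.986, 0.313, 1.498, -0, 1.331, -0.223], TCP at [185.841, 491.014, 256.294] pointing down, gripper open.
Joint ranges: [-2.94, 2.94], [-0.97, 2.17], [0.19, 2.56], [-1.23, 4.37], [0.02, 3.11], [-2.88, 2.88]. Speed limits (rad/s): [2.39, 2.39, 3.01, 3.14, 3.14, 3.14].

### API

Orientations are given as a rotation vector (axis times angle).
In Python, from cell import move_pose, move_linear, goto_joints, release, grab, sleep, ik, state, camera, MotionError, sign_off, tip_extent gives the robot as it stands. Calls block until the motion is done:
- move_pose(position, orientation): joint-space move of the TCP to a pose.
- move_linear(position, rotation=None, speed=150, max_force=None): straight line of the TCP; rotation=None keeps the orientation; speed is the mean speed in mm/s. With max_force (N) it stops when the force on the tool has changed by that much, and returns True; else False.
- goto_joints(angles): joint-space move.
- release() and grab(strength=None): open the fingers fully, or close them until they stop; strength is the grip in N (None keeps the last).
- sleep(seconds).
- ik(position, orientation): joint angles nearest the present ones, or None.
- state(): the state.
- camera(name): name is "side" or "top"; returns a dict with "frame" (480x640x3 uint8, red, green, blue), "z_map" (480x640 float32, mm along the optical axis (not along the pixel's ray), 0 where there is no reading), "fovy" (degrees; the focal length in pixels is half the picture's height over the tangent of half this angle, whatever the lens; pixels are square), "cx", "cy" (the principal point, pixels), "rvec" (rotation vector, rad) and "tvec" (3), from world to camera coordinates, as OpenCV has them. Camera axes: x right, y down, z forward; pixel columns grow to the right and rows downward; lengths in mm; the calibration is good to about 2 mm. A picture is of the moment at which its call begins.
A pose or a line that the arm cannot do raises MotionError and nothing moves.
- sign_off(): hands the job in; it is judged then, once.
The state is a dict: "t": time; "qpos": joint angles; "joint_vel": joint speeds; "effort": joint torques, N m; "tcp_pos": TCP position; "tcp_rot": TCP orientation; "contact_force": force on the tool from outside, world axes, zero at the start; "wrist_torque": the same for the moment, N m; "gripper_width": finger opening in mm; "grip_force": force on a finger pad.
Only numpy, scipy, OpenCV 4.12 (cv2) and the standard library are available. Lean on these libraries where they do the work, as an engineer would, in place of code of your own. Each camera call takes 0.05 s, during which the arm holds its last target. There are 200 camera calls.

### The job

Change over the finished wine sample: first pull the one uncorked tube out of the row rack and drop it into the steel bucket, then take the corked tube out of the single-hole block and put it fully down into the rack hole you have just freed. Keep the corked tube upright on the way, and leave the other tubes, the bucket and everything else on the table where they stand.

Things in the scene. Friction and masses are not known exactly. Their poses are not given: they have to be found in the camera images.
- rack: fixed light-wood sample rack, a block 64 x 260 x 60 mm high with four holes in one row along its y axis; origin at the centre of its underside, z up. Every hole is 25.5 mm wide with a 3 mm chamfer and 45 mm deep (its floor is 15 mm above the table), so a seated tube stands 75 mm (without cork) out of the block. At the start each hole holds a tube: one uncorked, three corked, in any order
- rack_hole0 (a point): centre of the mouth of the rack's hole 0 (counted from the rack's -y end, pitch 60 mm), level with its top face, 60 mm above the table
- rack_hole1 (a point): centre of the mouth of the rack's hole 1 (counted from the rack's -y end, pitch 60 mm), level with its top face, 60 mm above the table
- rack_hole2 (a point): centre of the mouth of the rack's hole 2 (counted from the rack's -y end, pitch 60 mm), level with its top face, 60 mm above the table
- rack_hole3 (a point): centre of the mouth of the rack's hole 3 (counted from the rack's -y end, pitch 60 mm), level with its top face, 60 mm above the table
- stand: fixed single-hole light-wood block, 70 x 70 x 60 mm high, to the left or the right of the rack; origin at the centre of its underside; its one hole is in the middle, same size and depth as those of the rack; holds the fresh tube at the start
- bucket: open plain steel bucket, 115 mm high, 150 mm wide over the mouth, 120 mm at the foot, 3 mm wall, 0.9 kg, loose, on the other side of the rack from the single-hole block; origin at the centre of its underside, z up
- empty_tube: green glass sample tube, 22 mm outside diameter, 120 mm long, foot rounded (flat 12 mm wide in the middle); the only one with an open mouth and no cork, 25 g; stands in one of the rack's holes; origin at the centre of the foot, z along the tube towards the mouth
- empty_tube_mid (a point): middle of the uncorked tube, 60 mm from its foot on its axis
- fresh_tube: green glass sample tube, 22 mm outside diameter, 120 mm long, foot rounded (flat 12 mm wide in the middle); a cork (25 mm diameter, 14 mm high) stops its mouth, total height 134 mm, 40 g; origin at the centre of the foot, z along the tube towards the mouth; the one in the single-hole block
- kept_tube1: green glass sample tube, 22 mm outside diameter, 120 mm long, foot rounded (flat 12 mm wide in the middle); a cork (25 mm diameter, 14 mm high) stops its mouth, total height 134 mm, 40 g; origin at the centre of the foot, z along the tube towards the mouth; stands in the rack and stays there
- kept_tube2: green glass sample tube, 22 mm outside diameter, 120 mm long, foot rounded (flat 12 mm wide in the middle); a cork (25 mm diameter, 14 mm high) stops its mouth, total height 134 mm, 40 g; origin at the centre of the foot, z along the tube towards the mouth; stands in the rack and stays there
- kept_tube3: green glass sample tube, 22 mm outside diameter, 120 mm long, foot rounded (flat 12 mm wide in the middle); a cork (25 mm diameter, 14 mm high) stops its mouth, total height 134 mm, 40 g; origin at the centre of the foot, z along the tube towards the mouth; stands in the rack and stays there
- bottle1: standing green wine bottle, 74 mm diameter, 300 mm high, bystander; origin under its centre
- bottle2: standing amber wine bottle, 74 mm diameter, 300 mm high, bystander; origin under its centre
- tumbler: small glass tumbler, 70 mm wide, 80 mm high, beyond the rack, bystander; origin under its centre
- book: closed red book lying flat, 120 x 190 x 28 mm, beyond the rack, bystander; origin under its centre
- corkscrew: folded waiter's corkscrew lying flat, about 140 mm long, 14 mm high, nearer the robot than the rack, bystander; origin under its handle
- cork: loose bottle cork standing on end, 24 mm diameter, 30 mm high, nearer the robot than the rack, bystander; origin under its centre
- candlestick: brass candlestick with a white candle, foot 90 mm wide, 180 mm high in all, bystander; origin under its centre
Not all that is in view belongs to the job. What is shaped like the empty_tube but blue or orange is not meant.

How it is judged:
By the outcome, as a careful person would: the job done as asked, in the order asked, and still so for the second after the job is handed in, with the robot touching nothing.
It also fails if it takes over 61 s, if anything falls off the work surface, if the arm or the gripper's body presses on something with over 40 N, if the wrist force passes 120 N, or if a joint passes its speed limit or range.

## Working session

There is one attempt and no reset: what is moved stays moved. The work goes in short steps, each a Python script; the robot and the scene stay as the last script left them, time stands still between calls to the robot, and variables do not carry over. Pictures are saved under pics/ and viewed, at most 10 in all, crops included, and the job is handed in when it is done.

```bash
mkdir -p pics
cat > h.py <<'E'
import numpy as np,cv2
from cell import *
def world(c):
    z=c["z_map"]; f=240/np.tan(np.radians(c["fovy"])/2)
    v,u=np.mgrid[0:480,0:640]
    P=np.stack([(u-c["cx"])/f*z,(v-c["cy"])/f*z,z],-1)
    R=cv2.Rodrigues(np.array(c["rvec"],float))[0]
    W=(P-np.array(c["tvec"]).ravel())@R
    W[z<=0]=np.nan
    return W
E
python3 - <<'E'
from h import *
for n in("top","side"):
    c=camera(n); cv2.imwrite(f"pics/{n}0.png",c["frame"][:,:,::-1]); np.save(f"{n}0.npy",world(c)); print(n,{k:c[k] for k in("fovy","cx","cy","rvec","tvec")})
s=state();print(s["t"],s["tcp_rot"],tip_extent)
E
```

```text
top {'fovy': 52.21769839952999, 'cx': 315.882846576424, 'cy': 242.78307251503313, 'rvec': array([ 2.17732038, -2.13214062,  0.12198436]), 'tvec': array([ -16.01514939,  545.14323655, 1443.32829973])}
side {'fovy': 48.134380036209244, 'cx': 318.39677809819517, 'cy': 232.35117476263713, 'rvec': array([ 0.07606966, -2.70169316,  1.56084501]), 'tvec': array([ 546.23740522,   77.3645748 , 1277.69602175])}
0.1 [-5.65110971e-01 -3.08984434e+00  1.69907074e-03] 25.0
```

View pics/top0.png

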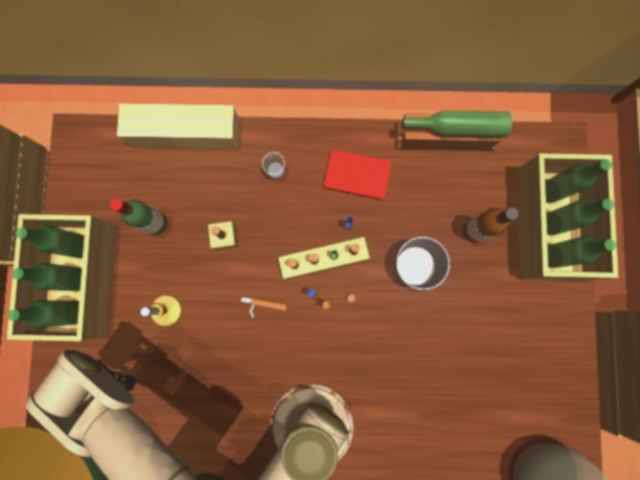

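View pics/side0.png

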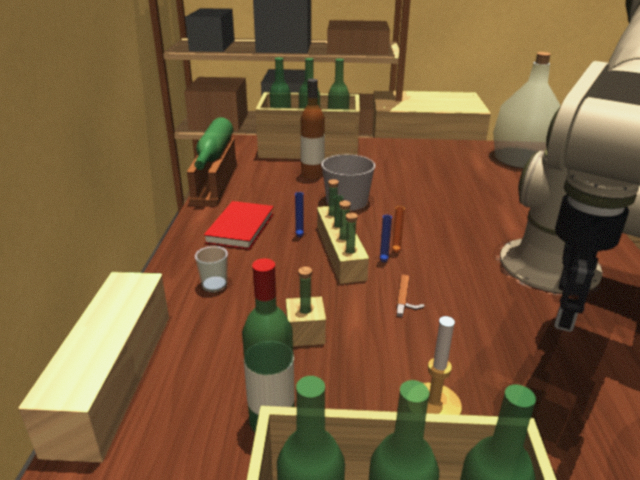

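The top view shows the rack from (280,267) to (368,248). Its corked tubes are at (293,263), (314,258) and (354,248), and the uncorked one is at (333,255). The stand is at (221,235) and the bucket at (422,263). Upright blue and orange tubes stand at (311,292), (327,304) and (348,222), the loose cork at (351,298). Next I'll get metric positions from the depth map.

```bash
cat > m.py <<'E'
from h import *
W=np.load("top0.npy")
def reg(name,u0,u1,v0,v1,z0,z1):
    P=W[v0:v1,u0:u1].reshape(-1,3); P=P[(P[:,2]>z0)&(P[:,2]<z1)]
    if len(P)<3: print(name,len(P));return
    r=cv2.minAreaRect(P[:,:2].astype(np.float32))
    print(name,len(P),"mean",P.mean(0).round(1),"rect",np.round(r[0],1),np.round(r[1],1),round(r[2],2))
reg("rack",270,378,232,285,53,67)
reg("stand",200,242,215,255,53,67)
for u,v in((293,263),(314,258),(333,255),(354,248),(218,231)): reg((u,v),u-11,u+11,v-11,v+11,110,165)
reg("bucket rim",390,455,230,295,106,125)
for u,v in((311,292),(327,304),(348,222),(351,298)): reg((u,v),u-9,u+9,v-9,v+9,15,200)
reg("candle",135,185,290,330,15,250); reg("bottleL",105,170,190,240,30,400); reg("bottleR",460,520,200,245,30,400); reg("tumbler",255,292,145,185,15,100)
S=np.load("side0.npy")
W=S
print("side")
reg("rack",300,380,195,285,55,65); reg("stand",280,330,290,348,55,65)
for n,b in dict(c3=(343,360,210,256),c2=(338,350,200,236),c0=(326,342,178,212),fresh=(296,315,265,305)).items(): reg(n,*b,122,152)
reg("empty?",330,350,185,235,80,122)
E
python3 m.py
python3 -c "
import cv2
a=cv2.imread('pics/side0.png')[165:315,270:420];b=cv2.imread('pics/top0.png')[210:310,270:370]
import numpy as np
a=cv2.resize(a,(400,400),interpolation=2);b=cv2.resize(b,(400,400),interpolation=2)
cv2.imwrite('pics/crop.png',np.hstack([a,b]))"
```

```text
rack 1557 mean [498.4 -26.5  60.2] rect [499.8 -26.9] [ 64.3 260.1] 14.54
stand 438 mean [560.6 275.6  59.9] rect [562.5 279. ] [71.6 70.9] 8.91
(293, 263) 66 mean [476.7  59.4 148.5] rect [476.4  59.1] [22.6 22.1] 2.54
(314, 258) 67 mean [491.5   1.8 148.3] rect [491.4   1.5] [22.7 22.2] 1.43
(333, 255) 29 mean [507.2 -55.8 128.7] rect [506.4 -55.4] [19.6 20.3] 89.98
(354, 248) 69 mean [ 521.1 -113.7  147.5] rect [ 522.2 -113.9] [23.3 22.5] 30.31
(218, 231) 80 mean [561.  277.2 144.6] rect [561.6 278.2] [22.4 23.4] 62.33
bucket rim 255 mean [ 492.5 -318.4  113.8] rect [ 486.  -306.8] [145.4 148. ] 0.94
(311, 292) 29 mean [395.3   8.   87.4] rect [394.2   6.7] [19.4 19.7] 1.59
(327, 304) 26 mean [361.7 -37.4  90.4] rect [361.7 -36.1] [19.4 19.5] 1.17
(348, 222) 84 mean [604.2 -97.9  81.9] rect [605.3 -97.6] [20.5 19.3] 4.58
(351, 298) 51 mean [ 383.8 -111.    30.1] rect [ 383.8 -111.1] [21.  21.3] 46.66
candle 259 mean [334.8 442.3 111.1] rect [337.5 440.6] [48.6 47.1] 68.07
bottleL 1312 mean [591.  489.3 172.1] rect [591.2 541.6] [ 73.6 173.9] 10.24
bottleR 1166 mean [ 588.9 -472.5  186.3] rect [ 605.8 -537.7] [ 73.4 179.5] 10.77
tumbler 337 mean [782.1 130.1  57.7] rect [777.  127.9] [69.1 65.8] 2.09
side
rack 981 mean [497.2   9.3  60.5] rect [511.5 -17.4] [ 88.1 272.5] 27.62
stand 788 mean [557.  286.8  60.4] rect [558.2 279.4] [70.1 76.2] 9.4
c3 188 mean [475.7  56.1 138.5] rect [479.5  40. ] [24.3 72.4] 15.61
c2 202 mean [487.3  19.6 139.5] rect [487.6  11.6] [ 21.9 128.5] 5.17
c0 199 mean [511.5 -79.2 137.2] rect [507.6 -55.7] [ 23.5 139.3] 9.26
fresh 213 mean [557.7 285.2 141.2] rect [557.8 281.3] [23.8 24.1] 25.49
empty? 310 mean [501.2 -40.8 101.9] rect [500.6 -84.7] [ 47.9 314.6] 0.02
```

View pics/crop.png

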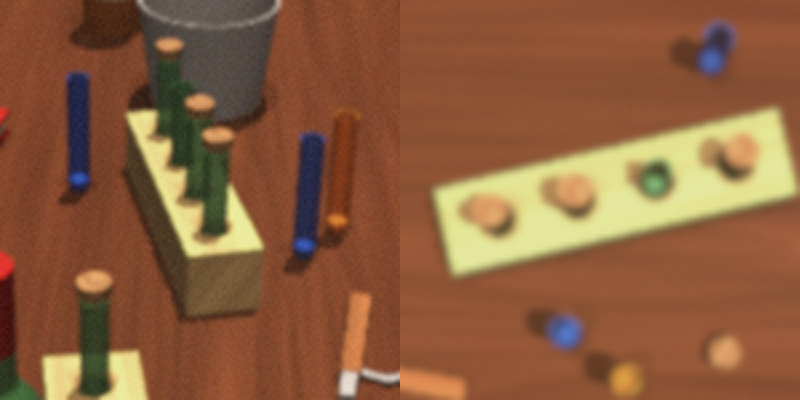

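The only tube without a cork is in hole 1 at about (507,-56), mouth at 135 mm. I'll refine the x bias between the two cameras and move above that tube.

```bash
cat >> h.py <<'E'
from scipy.spatial.transform import Rotation as Ro
def down(deg): # tool down, jaws close along heading deg
    return (Ro.from_euler('z',deg+90,degrees=True)*Ro.from_euler('x',180,degrees=True)).as_rotvec()
def st(): 
    s=state(); print(round(s["t"],2),np.round(s["tcp_pos"],1),"F",np.round(s["contact_force"],1),"w",round(s["gripper_width"],1),"g",np.round(s["grip_force"],1)); return s
E
python3 - <<'E'
from h import *
S=np.load("side0.npy").reshape(-1,3); T=np.load("top0.npy").reshape(-1,3)
def ref(c,ang,hx,hy,lab):
    a=np.radians(ang)
    for n,P in(("top",T),("side",S)):
        d=P[:,:2]-c; x=d[:,0]*np.cos(a)+d[:,1]*np.sin(a); y=-d[:,0]*np.sin(a)+d[:,1]*np.cos(a)
        m=(abs(P[:,2]-60)<3)&(abs(x)<hx+9)&(abs(y)<hy+9)
        print(lab,n,m.sum(),np.percentile(x[m],[.5,99.5]).round(1),np.percentile(y[m],[.5,99.5]).round(1))
ref(np.array([499.8,-26.9]),14.54,32,130,"rack"); ref(np.array([562.5,279.]),8.9,35,35,"stand")
R=T[(abs(T[:,2]-114)<4)&(np.hypot(T[:,0]-486,T[:,1]+307)<90)]
A=np.c_[2*R[:,:2],np.ones(len(R))]; s=np.linalg.lstsq(A,(R[:,:2]**2).sum(1),rcond=None)[0]; print("bucket",s[:2],np.sqrt(s[2]+s[0]**2+s[1]**2))
for d in(14.54,194.54):
    for p in((507,-56,300),(507,-56,110),(486,-307,300),(560,279,300)): q=ik(p,down(d)); print(d,p,None if q is None else np.round(q,2))
E
```

```text
rack top 1021 [-31.6  31.8] [-129.  129.]
rack side 860 [-35.9  28.4] [-128.1  134. ]
stand top 296 [-35.3  34.6] [-35.3  35.1]
stand side 724 [-39.   30.6] [-35.1  38.7]
bucket [ 485.49197811 -307.02737497] 72.61078165300637
14.54 (507, -56, 300) [-0.34  0.25  1.47 -0.    1.43 -0.59]
14.54 (507, -56, 110) [-0.34  0.45  1.72 -0.    0.97 -0.59]
14.54 (486, -307, 300) [-0.77  0.4   1.26  0.    1.48 -1.02]
14.54 (560, 279, 300) [ 0.28  0.52  1.08 -0.    1.54  0.02]
194.54 (507, -56, 300) [-0.34  0.25  1.47 -0.    1.43  2.55]
194.54 (507, -56, 110) [-0.34  0.45  1.72 -0.    0.97  2.55]
194.54 (486, -307, 300) [-0.77  0.4   1.26 -0.    1.48  2.12]
194.54 (560, 279, 300) None
```

Run:
```python
from h import *
r=down(14.54); H=np.array([505.4,-55.6])
move_pose([*H,300],r); st()
print(move_linear([*H,114],max_force=8,speed=120)); st()
grab(30); sleep(.2); st()
print(move_linear([*H,290],max_force=25)); st()
c=camera("side"); cv2.imwrite("pics/s1.png",c["frame"][100:340,220:540,::-1].repeat(2,0).repeat(2,1)); np.save("s1.npy",world(c))
```

```text
2.37 [505.4 -54.9 300. ] F [-0.3  0.2  0.2] w 85.1 g 0.0
False
4.07 [505.7 -55.7 114.5] F [-0.7 -0.6  0.9] w 85.1 g 0.0
4.87 [505.5 -55.6 114.1] F [-0.1 -0.1  1.8] w 20.9 g 30.7
False
6.19 [505.1 -55.5 289.2] F [ 0.   0.5 -1.4] w 20.9 g 30.6
```

View pics/s1.png

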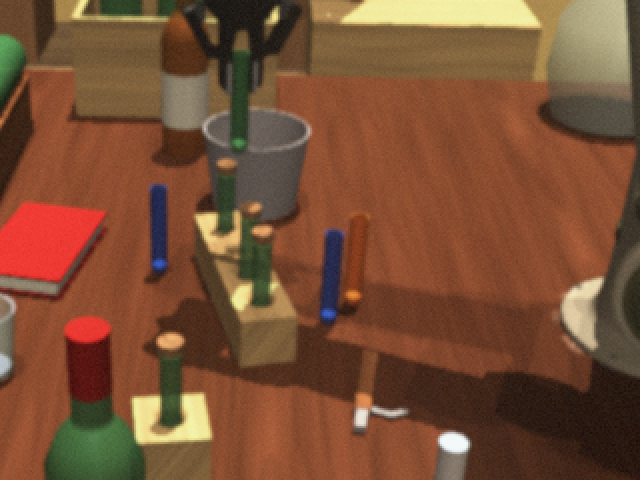

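The tube is held upright: its foot is at (240,145) in the enlarged crop, and hole 1 is empty. Next is the bucket. I'll also use the held tube to measure the side camera's bias.

Run:
```python
from h import *
W=np.load("s1.npy")[135:170,332:348].reshape(-1,3)
P=W[(W[:,2]>185)&(np.hypot(W[:,0]-505,W[:,1]+55)<30)]
f=cv2.minAreaRect(P[:,:2].astype(np.float32)); print("held tube side",len(P),np.percentile(P,[1,50,99],axis=0).round(1))
r=down(14.54); B=[484.5,-307]
move_linear([*B,290],speed=250)
move_linear([*B,134],max_force=10,speed=150); st()
release(); sleep(.4)
move_linear([*B,290],speed=250); st()
F=[560.6,279.2]
move_pose([*F,300],r); st()
c=camera("top"); cv2.imwrite("pics/t2.png",c["frame"][180:330,200:480,::-1].repeat(2,0).repeat(2,1)); np.save("t2.npy",world(c))
c=camera("side"); cv2.imwrite("pics/s2.png",c["frame"][:,:,::-1]); np.save("s2.npy",world(c))
```

```text
held tube side 413 [[487.3 -55.  211.8]
 [503.8 -46.  263.7]
 [520.9 -37.9 294.2]]
8.59 [ 484.8 -307.2  134.9] F [ 0.9 -0.2 -0.7] w 21.0 g 30.6
10.41 [ 484.2 -306.7  288.4] F [-0.5  0.2 -0.1] w 85.5 g 0.0
12.53 [561.  278.3 299.9] F [-0.6 -0.8  0.1] w 85.2 g 0.0
```

View pics/t2.png

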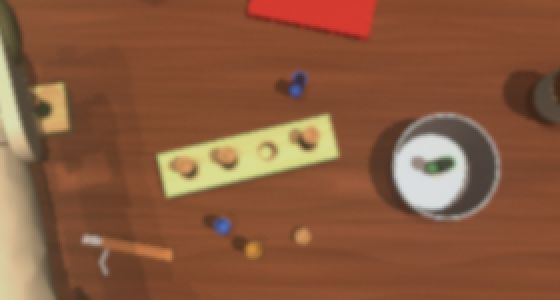

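The uncorked tube lies in the bucket at (435,165) in the crop, and the hole at (267,151) is free. Next is the fresh tube.

Run:
```python
from h import *
F=[560.3,279.0]
move_linear([*F,300])
print(move_linear([*F,114],max_force=8,speed=120)); st()
grab(35); sleep(.2); st()
print(move_linear([*F,290],max_force=25)); st()
H=[505.4,-55.6]
move_linear([*H,290],speed=180); sleep(.3);st()
c=camera("side"); cv2.imwrite("pics/s3.png",c["frame"][100:340,220:540,::-1].repeat(2,0).repeat(2,1))
print(move_linear([*H,195],speed=120,max_force=10)); st()
print(move_linear([*H,116],speed=35,max_force=8)); st()
c=camera("side"); cv2.imwrite("pics/s4.png",c["frame"][100:340,220:540,::-1].repeat(2,0).repeat(2,1))
```

```text
False
14.57 [560.6 279.1 114.7] F [-1.3  0.2 -1.2] w 85.6 g 0.0
15.38 [560.3 279.  114.1] F [0.1 0.4 1.1] w 21.5 g 34.2
False
16.7 [560.1 278.9 289. ] F [-0.5 -0.2 -0.2] w 20.8 g 34.2
19.03 [505.4 -55.4 290. ] F [ 0.1 -0.8 -0.1] w 21.2 g 34.2
False
20.02 [505.7 -55.7 195.7] F [0.2 0.3 0.1] w 20.6 g 34.2
False
22.43 [505.5 -55.6 116.1] F [-0.1  0.1 -0.7] w 20.9 g 34.2
```

View pics/s4.png

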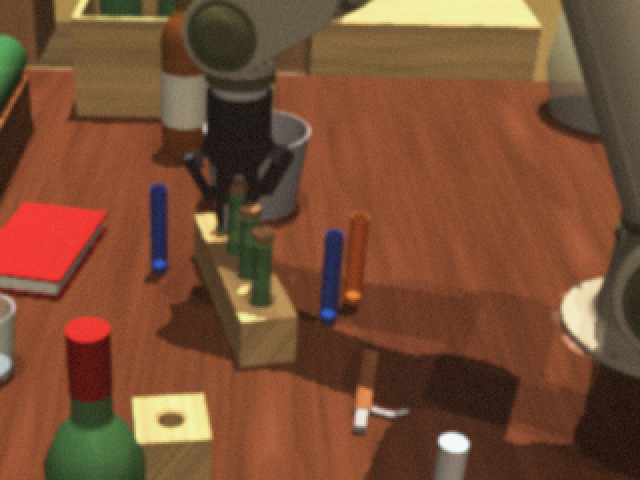

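The stand hole at (172,420) is empty, and the held tube has gone into the rack at (238,220) with no side force. I'll seat it fully, release, retreat and check.

```bash
python3 - <<'E'
from h import *
H=[505.4,-55.6]
print(move_linear([*H,112.5],speed=15,max_force=6)); st()
release(); sleep(.3); st()
move_linear([*H,300],speed=120)
move_pose([300,300,330],down(14.54)); sleep(.3); st()
c=camera("top"); cv2.imwrite("pics/t5.png",c["frame"][180:330,200:480,::-1].repeat(2,0).repeat(2,1)); np.save("top0.npy",world(c))
c=camera("side"); cv2.imwrite("pics/s5.png",c["frame"][100:340,220:540,::-1].repeat(2,0).repeat(2,1)); np.save("side0.npy",world(c))
E
python3 m.py
python3 -c "
import numpy as np
W=np.load('top0.npy')
for u,v in((293,263),(314,258),(333,255),(354,248)):
  P=W[v-9:v+9,u-9:u+9].reshape(-1,3);P=P[P[:,2]>100];print(u,np.nanmedian(P[P[:,2]>140][:,2]),(P[:,2]>140).sum())"
```

```text
True
22.73 [505.7 -55.7 114.1] F [-0.4  1.2  5.9] w 20.9 g 34.8
23.67 [505.3 -55.6 113.5] F [ 0.4 -0.1 -0.6] w 85.4 g 0.0
27.19 [300.3 299.8 329.9] F [ 0.4  0.4 -1.1] w 85.4 g 0.0
rack 1538 mean [498.1 -25.7  60.3] rect [499.9 -27.1] [ 64.6 260.4] 14.57
stand 494 mean [562.2 278.6  60. ] rect [562.4 279. ] [70.9 71.3] 8.64
(293, 263) 67 mean [476.6  59.3 147.3] rect [476.4  59.3] [22.7 22.3] 0.46
(314, 258) 66 mean [491.6   1.7 148.5] rect [491.6   1.5] [22.7 22.2] 1.05
(333, 255) 65 mean [507.1 -55.6 148.3] rect [506.8 -56.4] [23.  22.4] 1.33
(354, 248) 68 mean [ 521.2 -113.6  148.4] rect [ 521.7 -114.3] [22.2 22.2] 88.18
(218, 231) 0
bucket rim 277 mean [ 491.  -317.7  114.5] rect [ 485.7 -306.6] [147.8 145.5] 89.68
(311, 292) 29 mean [394.9   8.4  87.3] rect [394.2   6.7] [19.7 19.5] 89.57
(327, 304) 23 mean [361.7 -37.4  99.5] rect [361.7 -36.1] [19.4 19.4] 0.83
(348, 222) 82 mean [604.3 -97.7  82.2] rect [605.1 -97.6] [20.5 19.3] 3.43
(351, 298) 51 mean [ 383.7 -110.9   30.8] rect [ 383.7 -111.1] [20.8 21.2] 1.6
candle 45 mean [341.4 449.7 161. ] rect [342.  452.4] [16.9 19.9] 26.15
bottleL 1312 mean [591.  489.4 172.2] rect [591.4 541.4] [ 73.7 173.7] 10.02
bottleR 1177 mean [ 589.1 -472.7  185.1] rect [ 617.6 -542.9] [ 74.4 193. ] 20.73
tumbler 335 mean [782.2 130.   58.2] rect [776.3 127.7] [69.9 66.2] 4.28
side
rack 994 mean [496.8  10.6  60.5] rect [511.1 -19.1] [ 89.1 271.2] 27.67
stand 848 mean [557.3 283.1  60.5] rect [558.  279.3] [70.8 75.9] 10.54
c3 185 mean [475.7  56.1 138.3] rect [479.2  39.5] [23.4 74.1] 14.82
c2 199 mean [487.3  19.3 139.6] rect [487.2  11.8] [ 21.8 126.9] 5.98
c0 238 mean [510.4 -70.7 140.8] rect [507.2 -55.6] [ 23.6 139. ] 9.74
fresh 0
empty? 302 mean [500.8 -39.  100.9] rect [500.6 -84.3] [ 48.  313.5] 0.01
293 148.78411229020912 63
314 149.82778314450658 64
333 149.1479875591773 62
354 150.29753469587092 65
```

```bash
python3 -c "
import cv2,numpy as np
a=cv2.imread('pics/t5.png');b=cv2.imread('pics/s5.png');a=cv2.resize(a,(400,214));b=cv2.resize(b,(800,600))[130:500,180:580]
cv2.imwrite('pics/f.png',np.vstack([a,b]))"
```

```text
(no output)
```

View pics/f.png

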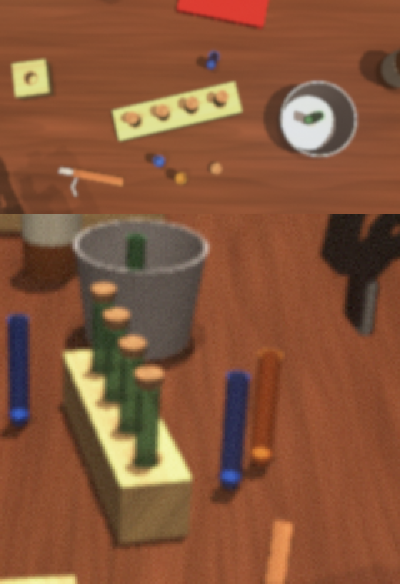

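All four rack tubes are now corked, with tops at 149–150 mm. The empty tube is in the bucket at (312,118), and the bystanders I re-measured haven't moved; the arm partly hides the candlestick.

```bash
python3 -c "
from cell import *
print(sign_off())"
```

```text
the job is handed in; nothing more can be done
None
```

The job is done and handed in at about 27 s: the uncorked tube is in the bucket, and the fresh corked tube is fully down in the freed rack hole (hole 1), with nothing else seen to have moved.

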